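# Load the packing tray with tackle jars in reverse order

## Task

Move the four tackle jars from the white stock rack into the grey packing tray in reverse order: the jar that stands nearest the rack's orange end goes into the tray cell farthest from the tray's orange end, the next one into the cell beside it, and so on along the row. Each jar ends standing upright on the floor of its own cell, let go and still. Keep the jars from tipping over.

Things in the scene. Friction and masses are not known exactly. Their poses are not given: they have to be found in the camera images.
- jar_blue: Loose white screw-top tackle jar with a blue lid and a blue band round it: an upright cylinder 46 mm across and 75 mm high, 80 to 170 g. Origin: centre of its underside, z up. At the start it stands in a well of the stock rack, off the well's centre by up to 6 mm.
- jar_green: Loose white screw-top tackle jar with a green lid and a green band round it: an upright cylinder 46 mm across and 75 mm high, 80 to 170 g. Origin: centre of its underside, z up. At the start it stands in a well of the stock rack, off the well's centre by up to 6 mm.
- jar_yellow: Loose white screw-top tackle jar with a yellow lid and a yellow band round it: an upright cylinder 46 mm across and 75 mm high, 80 to 170 g. Origin: centre of its underside, z up. At the start it stands in a well of the stock rack, off the well's centre by up to 6 mm.
- jar_black: Loose white screw-top tackle jar with a black lid and a black band round it: an upright cylinder 46 mm across and 75 mm high, 80 to 170 g. Origin: centre of its underside, z up. At the start it stands in a well of the stock rack, off the well's centre by up to 6 mm.
- tag_blue: Fixed flat blue colour tag, 18 x 44 x 4 mm, on the front ledge of the stock rack beside the well in which the blue-lidded jar stands at the start; it stays there and so keeps a record of the first order. Origin: centre of its underside, on the rack's top face, axes parallel to the rack's; that well's centre is 64 mm along the tag's +x.
- tag_green: Fixed flat green colour tag, 18 x 44 x 4 mm, on the front ledge of the stock rack beside the well in which the green-lidded jar stands at the start; it stays there and so keeps a record of the first order. Origin: centre of its underside, on the rack's top face, axes parallel to the rack's; that well's centre is 64 mm along the tag's +x.
- tag_yellow: Fixed flat yellow colour tag, 18 x 44 x 4 mm, on the front ledge of the stock rack beside the well in which the yellow-lidded jar stands at the start; it stays there and so keeps a record of the first order. Origin: centre of its underside, on the rack's top face, axes parallel to the rack's; that well's centre is 64 mm along the tag's +x.
- tag_black: Fixed flat black colour tag, 18 x 44 x 4 mm, on the front ledge of the stock rack beside the well in which the black-lidded jar stands at the start; it stays there and so keeps a record of the first order. Origin: centre of its underside, on the rack's top face, axes parallel to the rack's; that well's centre is 64 mm along the tag's +x.
- stock_rack: Fixed white rack, 130 mm (its x) by 330 mm (its y), 24 mm high, with an orange strip 20 mm wide across its +y end. Origin at its underside on the table, z up. Four round wells, 58 mm across and 12 mm deep (floor 12 mm above the table), in a row along y at y = -120, -40, +40, +120 mm, x = +12 mm; the tags lie at x = -52 mm. The well at y = +120 mm is nearest the orange end.
- packing_tray: Fixed grey tray on the rack's left or right, 80 mm (its x) by 340 mm (its y), 36 mm high, with an orange block 20 mm wide at its +y end. Origin at its underside on the table. Four square cells, 68 mm inside, at y = -120, -40, +40, +120 mm, x = 0; cell floors 6 mm above the table, walls 6 and dividers 12 mm thick, all 36 mm high. The cell at y = +120 mm is nearest the orange end.
Not all that is in view belongs to the job. What is shaped like the jar_yellow but pink or red is not meant.

How it is judged (in metres and radians):
At the end, for the whole second after the job is handed in: The jars stand in the tray in reverse order (tag at y on the rack, jar in the tray cell at -y), each upright within 0.12 rad, underside less than 11 mm above the tray's, within 15 mm of its cell's centre along each tray axis, at rest (x of jar_blue in the frame of packing_tray between -0.015 and 0.015 m and z of each of jar_blue, jar_green, jar_yellow, jar_black in the frame of packing_tray below 0.011 m and angle between each of jar_blue, jar_green, jar_yellow, jar_black's own z axis and vertical below 0.12 rad and linear speed of each of jar_blue, jar_green, jar_yellow, jar_black below 0.02 m/s and ((y of tag_blue in the frame of stock_rack between -0.14 and -0.1 m and y of jar_blue in the frame of packing_tray between 0.105 and 0.135 m) or (y of tag_blue in the frame of stock_rack between -0.06 and -0.02 m and y of jar_blue in the frame of packing_tray between 0.025 and 0.055 m) or (y of tag_blue in the frame of stock_rack between 0.02 and 0.06 m and y of jar_blue in the frame of packing_tray between -0.055 and -0.025 m) or (y of tag_blue in the frame of stock_rack between 0.1 and 0.14 m and y of jar_blue in the frame of packing_tray between -0.135 and -0.105 m)) and x of jar_green in the frame of packing_tray between -0.015 and 0.015 m and ((y of tag_green in the frame of stock_rack between -0.14 and -0.1 m and y of jar_green in the frame of packing_tray between 0.105 and 0.135 m) or (y of tag_green in the frame of stock_rack between -0.06 and -0.02 m and y of jar_green in the frame of packing_tray between 0.025 and 0.055 m) or (y of tag_green in the frame of stock_rack between 0.02 and 0.06 m and y of jar_green in the frame of packing_tray between -0.055 and -0.025 m) or (y of tag_green in the frame of stock_rack between 0.1 and 0.14 m and y of jar_green in the frame of packing_tray between -0.135 and -0.105 m)) and x of jar_yellow in the frame of packing_tray between -0.015 and 0.015 m and ((y of tag_yellow in the frame of stock_rack between -0.14 and -0.1 m and y of jar_yellow in the frame of packing_tray between 0.105 and 0.135 m) or (y of tag_yellow in the frame of stock_rack between -0.06 and -0.02 m and y of jar_yellow in the frame of packing_tray between 0.025 and 0.055 m) or (y of tag_yellow in the frame of stock_rack between 0.02 and 0.06 m and y of jar_yellow in the frame of packing_tray between -0.055 and -0.025 m) or (y of tag_yellow in the frame of stock_rack between 0.1 and 0.14 m and y of jar_yellow in the frame of packing_tray between -0.135 and -0.105 m)) and x of jar_black in the frame of packing_tray between -0.015 and 0.015 m and ((y of tag_black in the frame of stock_rack between -0.14 and -0.1 m and y of jar_black in the frame of packing_tray between 0.105 and 0.135 m) or (y of tag_black in the frame of stock_rack between -0.06 and -0.02 m and y of jar_black in the frame of packing_tray between 0.025 and 0.055 m) or (y of tag_black in the frame of stock_rack between 0.02 and 0.06 m and y of jar_black in the frame of packing_tray between -0.055 and -0.025 m) or (y of tag_black in the frame of stock_rack between 0.1 and 0.14 m and y of jar_black in the frame of packing_tray between -0.135 and -0.105 m))); the robot touches nothing.
It fails at once if a jar is tipped over (more than 0.8 rad) (angle between any of jar_blue, jar_green, jar_yellow, jar_black's own z axis and vertical above 0.8 rad).
It also fails if it takes over 96 s, if anything falls off the work surface, if the arm or the gripper's body presses on something with over 40 N, if the wrist force passes 120 N, or if a joint passes its speed limit or range.

## Robot

A 6-joint arm with a two-finger parallel gripper is mounted at the origin on the work surface. World frame = base frame: x ahead of the robot, y to its left, z up, the work surface at z = 0. Lengths are in m, angles in degrees, forces in N, time in s.
With the tool pointing down it reaches from about 0.4 to 0.825 m from the base axis. Payload 7 kg.
Tool frame: the origin (TCP) lies on the centre line of the jaws, within the pads' length; the fingertips stand 22 mm ahead of it and the grasp point (between the pads) lies 3 mm ahead of it; z points along the fingers, y is the line along which they close (so a half turn about z gives the same grasp; the last joint's range is limited). The gripper opens to 88 mm and grips with 3 to 60 N. Pads are 19 mm wide; open, the fingers measure 130 mm over their backs; the gripper's body (78 mm by 193 mm) begins 47 mm behind the grasp point.
Start: joints at [91.736, 20.546, 0.682, 0, -70.136, -16.507], TCP at [0.172, 0.653, 0.249] pointing down, gripper open.
Joint ranges: [-176.03, 176.03], [-82.01, 121.73], [-58.28, 71.71], [-173.87, 95.51], [-174.79, -0.11], [-173.66, 173.66]. Speed limits (degrees/s): [136.94, 136.94, 172.46, 180, 180, 180].

## Interface

Orientations are given as [roll, pitch, yaw] about the fixed x, y, z axes, in that order (R = Rz(yaw) Ry(pitch) Rx(roll)).
In Python, from plant import get_state, cams, r gives the robot as it stands.
- The arm moves only by the tool apply_moves, never from a script. Its argument "targets" is a list of rows, each an object with "dp": the shift along the world's x, y, z in m, a list of three; "yaw": the turn about the world's z in degrees. In form: [{"dp": [x, y, z], "yaw": yaw}, ...]. A call has 1 to 20 rows; each row is the pose to reach, as a shift and turn from the pose commanded when the call began; what a row does not reach only later rows make up. A row lasts 1/12 s, in which the tool goes at most 41.7 mm and 7.16 degrees, less where a joint would pass 70% of its speed; a pose out of reach is approached as far as the arm can. A call with a gripper value outside its range is refused whole. "grip" is the gripper command: -1 is fully open, 1 is shut, values between are in proportion, set as the call begins (left out, the last holds). The fingers move at their own pace and stop on an object; "squeeze" is the grip in N (left out, the last holds). Time passes only in rows, so rows that repeat a pose let the fingers close. It gives the time, the measured TCP pose, the force, the opening and the grip force at its end, in the units of the state.
- get_state(): the state, without advancing time (a new reading comes with each control period).
- cams.capture(name): name is "scene" or "top" or "wrist"; returns a dict with "image" (384x512x3 uint8, red, green, blue), "range_z" (384x512 float32, m along the optical axis (not along the pixel's ray), 0 where there is no reading), "fx", "fy", "cx", "cy" (pixels), "R" (3x3) and "t" (3): a world point X has camera coordinates R X + t; the wrist camera has in their place "T_tool_cam" (4x4, takes a point from camera to tool coordinates, whose origin is the TCP and whose axes are the flange's). Camera axes: x right, y down, z forward; pixel columns grow to the right and rows downward; lengths in m; the calibration is good to about 2 mm. A picture is of the moment at which its call begins: read the wrist's pose just before it.
- r.close_job(): hands the job in; it is judged then, once.
The state is a dict: "time_s": time; "joints": joint angles; "qd": joint speeds; "joint_torque": joint torques, N m; "tcp_pos": TCP position; "eef_rot": TCP orientation; "contact_force": force on the tool from outside, world axes, zero at the start; "moment": the same for the moment, N m; "gripper_width": finger opening in m; "gripper_force": force on a finger pad.
Only numpy, scipy, OpenCV 4.12 (cv2) and the standard library are available. Lean on these libraries where they do the work, as an engineer would, in place of code of your own. Each camera call takes 0.05 s, during which the arm holds its last target. There are 200 camera calls.

## Working session

There is one attempt and no reset: what is moved stays moved. The work goes in short steps, Python scripts to look and compute and a tool call to move; the robot and the scene stay as the last step left them, time stands still between calls to the robot, and variables do not carry over. Pictures are saved under pics/ and viewed, at most 14 in all, crops included, and the job is handed in when it is done.

Besides the shell and the picture viewer there is one more tool, called after "Emit:" in YAML: its name, and indented under it one key for each argument. apply_moves: Moves the arm, as the interface text tells. Its arguments: {"type":"object","properties":{"targets":{"type":"array","items":{"type":"object","properties":{"dp":{"type":"array","items":{"type":"number"}},"yaw":{"type":"number"}}}},"grip":{"type":"number"},"squeeze":{"type":"number"}},"required":["targets"]}

```bash
mkdir -p pics; cat > h.py <<'E'
import numpy as np, cv2
from plant import get_state, cams, r
def cap(n):
    c=cams.capture(n); np.savez(''+n+'.npz',**c); return c
def world(c,z=None):
    v,u=np.mgrid[0:384,0:512]; d=c['range_z']
    P=np.stack([(u-c['cx'])/c['fx']*d,(v-c['cy'])/c['fy']*d,d],-1)
    return (P-c['t'])@c['R']
E
python3 - <<'E'
from h import *
s=get_state(); print({k:np.round(s[k],3).tolist() for k in('time_s','tcp_pos','eef_rot','gripper_width')})
for n in('top','scene'):
    c=cap(n); cv2.imwrite(f'pics/{n}0.png',cv2.resize(c['image'][:,:,::-1],(800,600)))
E
```

```text
{'time_s': 0.0, 'tcp_pos': [0.172, 0.652, 0.248], 'eef_rot': [179.905, -0.009, -14.778], 'gripper_width': 0.087}
```

View pics/top0.png

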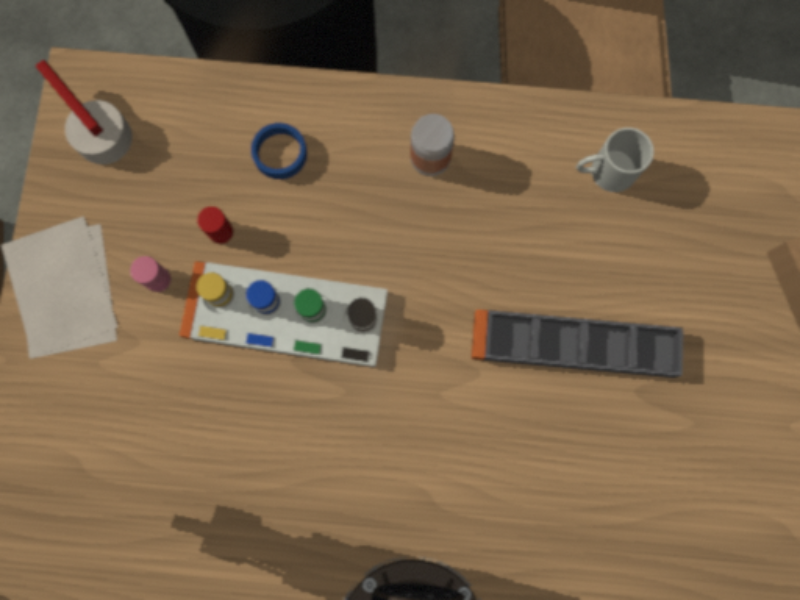

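View pics/scene0.png

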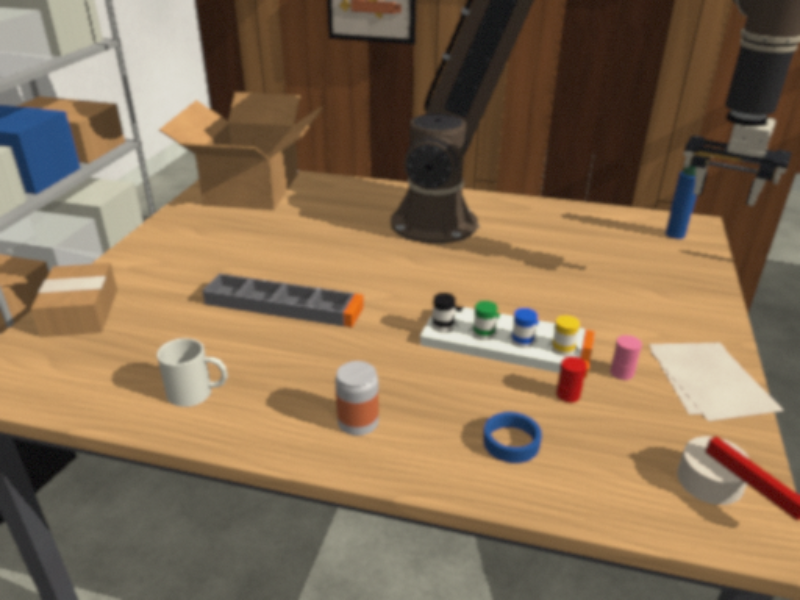

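The top view shows the rack on the left (lids yellow (212,287), blue (262,295), green (309,304) and black (362,313), with orange at the left end). The tray is on the right, with its orange end at (480,335). Next I'll measure these with depth.

```bash
python3 - <<'E'
from h import *
c=dict(np.load('top.npz')); W=world(c); k=.64
print('cam',-c['R'].T@c['t'], c['fx'])
def reg(u0,v0,u1,v1):
    m=np.zeros((384,512),bool); m[int(v0*k):int(v1*k),int(u0*k):int(u1*k)]=1; return m&(c['range_z']>0)
print('table',np.median(W[reg(300,450,500,500)],0))
def rect(m,name):
    p=W[m][:,:2]; 
    n=cv2.connectedComponents(m.astype(np.uint8))
    R=cv2.minAreaRect((p*1000).astype(np.float32)); print(name,len(p),R, np.median(W[m][:,2])); return p
Z=W[...,2]
rect(reg(175,250,395,375)&(Z>.017)&(Z<.034),'rack')
rect(reg(465,300,695,385)&(Z>.028)&(Z<.046),'tray')
J={'yellow':(212,287),'blue':(262,295),'green':(309,304),'black':(362,313)}
for n,(u,v) in J.items():
    m=reg(u-24,v-24,u+24,v+24)&(Z>.072)&(Z<.1)
    q=W[m]; (cx,cy),rr=cv2.minEnclosingCircle((q[:,:2]*1000).astype(np.float32))
    print(n,m.sum(),np.round(np.median(q[:,2]),4),round(cx,1),round(cy,1),round(rr,1),np.round(q[:,:2].mean(0)*1000,1))
    # colour tags/lids pixel -> ray at z
T={'ty':(213,333),'tb':(260,340),'tg':(308,348),'tk':(355,354)}
def ray(u,v,z):
    d=c['R'].T@np.array([(u*k-c['cx'])/c['fx'],(v*k-c['cy'])/c['fy'],1]); o=-c['R'].T@c['t']; return o+d*(z-o[2])/d[2]
for n,(u,v) in T.items(): print(n,np.round(ray(u,v,.028)*1000,1))
for n,(u,v) in J.items(): print(n,np.round(ray(u,v,.087)*1000,1))
for a in [(204,262),(387,291),(377,365),(182,336)]: print('rackcorner',np.round(ray(*a,.024)*1000,1))
for a in [(476,310),(683,327),(681,376),(473,359)]: print('traycorner',np.round(ray(*a,.036)*1000,1))
big=cv2.resize(c['image'][150:250,100:460,::-1],(800,222),interpolation=cv2.INTER_CUBIC); cv2.imwrite('pics/crop1.png',big)
E
```

```text
cam [0.27596156 0.04038759 1.2750782 ] 489.1433406518008
table [ 0.24284157  0.03946502 -0.00119719]
rack 4422 ((489.050048828125, 256.1139831542969), (330.7996520996094, 131.26657104492188), 86.52422332763672) 0.02265358790421568
tray 1462 ((481.40350341796875, -233.56455993652344), (341.5047912597656, 81.82167053222656), 89.9116439819336) 0.03454578273464874
yellow 280 0.0846 511.0 364.7 24.1 [509.4 364. ]
blue 276 0.085 504.8 285.3 23.2 [504.1 284.5]
green 272 0.0851 498.3 207.2 23.2 [497.3 206.8]
black 271 0.0851 490.5 122.3 23.0 [489.4 121.8]
ty [442.1 366.3  28. ]
tb [437.5 287.5  28. ]
tg [431.5 207.1  28. ]
tk [428.6 129.1  28. ]
yellow [507.5 362.7  87. ]
blue [501.8 281.7  87. ]
green [494.  205.7  87. ]
black [487.2 120.5  87. ]
rackcorner [561.4 399.3  24. ]
rackcorner [539.4  86.8  24. ]
rackcorner [414.2  91.6  24. ]
rackcorner [433.  417.9  24. ]
traycorner [518.2 -62.7  36. ]
traycorner [ 520.4 -402.5   36. ]
traycorner [ 439.6 -400.6   36. ]
traycorner [436.8 -63.6  36. ]
```

View pics/crop1.png

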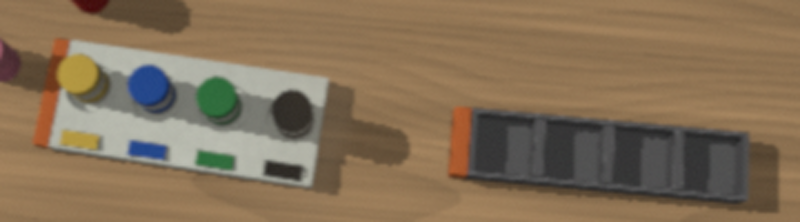

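The sizes match: rack 331×131 mm, tray 341×82 mm, lids 23 mm radius. The orange end makes each body asymmetric about its origin by 10 mm, which also agrees with the tag positions. I'll grip along rack x with yaw ≈ -93.5, and move above yellow first.

Emit:
apply_moves:
  targets:
    - {"dp": [0.015, -0.015, 0], "yaw": -4}
    - {"dp": [0.04, -0.035, 0], "yaw": -10}
    - {"dp": [0.07, -0.06, 0], "yaw": -17}
    - {"dp": [0.1, -0.085, 0], "yaw": -24}
    - {"dp": [0.13, -0.11, 0], "yaw": -31}
    - {"dp": [0.16, -0.135, 0], "yaw": -38}
    - {"dp": [0.19, -0.16, 0], "yaw": -45}
    - {"dp": [0.22, -0.185, 0], "yaw": -52}
    - {"dp": [0.25, -0.21, 0], "yaw": -59}
    - {"dp": [0.28, -0.235, 0], "yaw": -66}
    - {"dp": [0.31, -0.26, 0], "yaw": -72}
    - {"dp": [0.33, -0.277, 0], "yaw": -77}
    - {"dp": [0.339, -0.287, 0], "yaw": -78.7}
    - {"dp": [0.339, -0.287, 0], "yaw": -78.7}
    - {"dp": [0.339, -0.287, 0], "yaw": -78.7}
  grip: -1
  squeeze: 20

```text
time_s: 1.35
tcp_pos: [0.5112, 0.3651, 0.2481]
eef_rot: [180.0, -0.0, -93.5]
contact_force: [-0.1, 0.1, -0.1]
gripper_width: 0.0878
gripper_force: 0.0
```

```bash
cat >> h.py <<'E'
from scipy.spatial.transform import Rotation as Ro
def wrist(png):
    s=get_state(); c=cap('wrist'); cv2.imwrite('pics/'+png,c['image'][:,:,::-1])
    v,u=np.mgrid[0:384,0:512]; d=c['range_z']
    P=np.stack([(u-c['cx'])/c['fx']*d,(v-c['cy'])/c['fy']*d,d],-1)
    T=c['T_tool_cam']; R=Ro.from_euler('xyz',s['eef_rot'],degrees=True).as_matrix()
    W=(P@T[:3,:3].T+T[:3,3])@R.T+s['tcp_pos']; return s,c,W
E
python3 - <<'E'
from h import *
s,c,W=wrist('w1.png'); print(s['tcp_pos'],s['eef_rot'],s['joints'],c['T_tool_cam'])
Z=W[...,2]; ok=c['range_z']>0
m=ok&(Z>.06)&(Z<.11)
n,l,st,ce=cv2.connectedComponentsWithStats(m.astype(np.uint8))
for i in range(1,n):
    if st[i,4]>300:
        q=W[l==i]; t=q[q[:,2]>np.percentile(q[:,2],60)-.004]; (x,y),r_=cv2.minEnclosingCircle((t[:,:2]*1000).astype(np.float32)); print(st[i],c['image'][l==i].mean(0).round(),round(x,1),round(y,1),round(r_,1),np.median(t[:,2]))
c=dict(np.load('top.npz')); W=world(c)
m=(c['range_z']>0); 
for (u,v) in[(212,222),(150,272)]:
    q=W[int(v*.64)-18:int(v*.64)+18,int(u*.64)-18:int(u*.64)+18].reshape(-1,3); q=q[q[:,2]>.02]; print('distr',q.min(0),q.max(0))
E
```

```text
[0.51119669 0.36511279 0.24811946] [ 1.79963831e+02 -2.73940647e-02 -9.34766669e+01] [ 5.33039029e+01  1.62250947e+01 -5.58310456e+00 -1.64213823e-02
 -6.82345341e+01 -5.67744836e+01] [[ 8.14500744e-05 -9.56341965e-01 -2.92249959e-01  8.06278469e-02]
 [ 9.99999599e-01  3.38530980e-04 -8.29089393e-04  2.14314023e-04]
 [ 8.91828644e-04 -2.92249774e-01  9.56341609e-01 -1.35587594e-01]
 [ 0.00000000e+00  0.00000000e+00  0.00000000e+00  1.00000000e+00]]
[ 232    0   50   52 2153] [ 37. 123.  55.] 500.4 210.6 22.8 0.08644080230580631
[ 232   86   46   48 1719] [ 31.  78. 170.] 507.1 288.5 22.8 0.08650683296812242
[ 233  163   43   45 1481] [205. 165.  28.] 512.4 368.5 22.9 0.08653495786293036
[ 136  185   43   41 1352] [163.  21.  17.] 625.8 387.4 22.8 0.0746166584762252
distr [0.27596156 0.04038759 0.0201228 ] [0.6470798  0.40570582 1.2750782 ]
distr [0.27596156 0.04038759 0.02004001] [0.55241489 0.50219426 1.2750782 ]
```

View pics/w1.png

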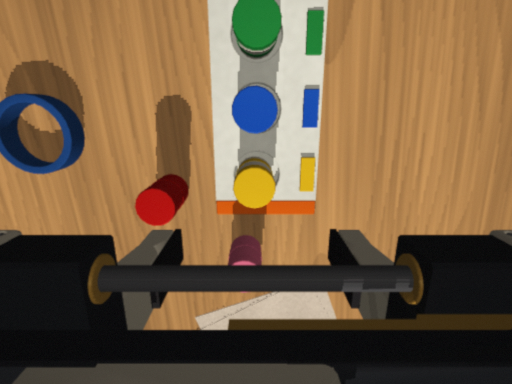

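The wrist view shows the yellow lid at (254,187), blue at (255,110) and green at (257,25). The red decoy at (157,205) is about 114 mm away in +x, clear of the fingers. The lids measure z = 0.0865 and r = 22.8 mm, as expected. I'll descend on yellow and grip.

Emit:
apply_moves:
  targets:
    - {"dp": [0.001, 0.0025, -0.02]}
    - {"dp": [0.001, 0.0025, -0.05]}
    - {"dp": [0.001, 0.0025, -0.08]}
    - {"dp": [0.001, 0.0025, -0.11]}
    - {"dp": [0.001, 0.0025, -0.14]}
    - {"dp": [0.001, 0.0025, -0.16]}
    - {"dp": [0.001, 0.0025, -0.172]}
    - {"dp": [0.001, 0.0025, -0.178]}
    - {"dp": [0.001, 0.0025, -0.178]}
    - {"dp": [0.001, 0.0025, -0.178]}

```text
$.targets[0]: bad value
```

Emit:
apply_moves:
  targets:
    - {"dp": [0, 0, 0]}
    - {"dp": [0, 0, 0]}
    - {"dp": [0, 0, 0]}
    - {"dp": [0, 0, 0]}
    - {"dp": [0, 0, 0]}
    - {"dp": [0, 0, 0]}
    - {"dp": [0, 0, 0]}
    - {"dp": [0, 0, 0]}
    - {"dp": [0, 0, 0]}
    - {"dp": [0, 0, 0]}
  grip: 1
  squeeze: 20

```text
$.targets[0]: bad value
```

Rows need yaw too.

Emit:
apply_moves:
  targets:
    - {"dp": [0.001, 0.0025, -0.02], "yaw": 0}
    - {"dp": [0.001, 0.0025, -0.05], "yaw": 0}
    - {"dp": [0.001, 0.0025, -0.08], "yaw": 0}
    - {"dp": [0.001, 0.0025, -0.11], "yaw": 0}
    - {"dp": [0.001, 0.0025, -0.14], "yaw": 0}
    - {"dp": [0.001, 0.0025, -0.16], "yaw": 0}
    - {"dp": [0.001, 0.0025, -0.172], "yaw": 0}
    - {"dp": [0.001, 0.0025, -0.178], "yaw": 0}
    - {"dp": [0.001, 0.0025, -0.178], "yaw": 0}
    - {"dp": [0.001, 0.0025, -0.178], "yaw": 0}

```text
time_s: 2.23
tcp_pos: [0.5123, 0.3691, 0.0715]
eef_rot: [-179.9, 0.0, -93.4]
contact_force: [-0.3, 0.1, 0.4]
gripper_width: 0.0879
gripper_force: 0.0
```

Emit:
apply_moves:
  targets:
    - {"dp": [0, 0, 0], "yaw": 0}
    - {"dp": [0, 0, 0], "yaw": 0}
    - {"dp": [0, 0, 0], "yaw": 0}
    - {"dp": [0, 0, 0], "yaw": 0}
    - {"dp": [0, 0, 0], "yaw": 0}
    - {"dp": [0, 0, 0], "yaw": 0}
    - {"dp": [0, 0, 0], "yaw": 0}
    - {"dp": [0, 0, 0], "yaw": 0}
    - {"dp": [0, 0, 0], "yaw": 0}
    - {"dp": [0, 0, 0], "yaw": 0}
  grip: 1
  squeeze: 20

```text
time_s: 3.07
tcp_pos: [0.5122, 0.3682, 0.0707]
eef_rot: [-180.0, 0.0, -93.5]
contact_force: [-0.8, 0.2, 1.6]
gripper_width: 0.0455
gripper_force: 20.0
```

Emit:
apply_moves:
  targets:
    - {"dp": [0, 0, 0.005], "yaw": 0}
    - {"dp": [0, 0, 0.015], "yaw": 0}
    - {"dp": [0, 0, 0.035], "yaw": 0}
    - {"dp": [0, 0, 0.06], "yaw": 0}
    - {"dp": [0, 0, 0.085], "yaw": 0}
    - {"dp": [0, 0, 0.11], "yaw": 0}
    - {"dp": [0, -0.005, 0.125], "yaw": 0}
    - {"dp": [0, -0.015, 0.13], "yaw": 0}
    - {"dp": [0, -0.035, 0.13], "yaw": 0}
    - {"dp": [-0.002, -0.06, 0.13], "yaw": 0.5}
    - {"dp": [-0.004, -0.09, 0.13], "yaw": 0.5}
    - {"dp": [-0.005, -0.12, 0.13], "yaw": 1}
    - {"dp": [-0.006, -0.15, 0.13], "yaw": 1}
    - {"dp": [-0.008, -0.18, 0.13], "yaw": 1}
    - {"dp": [-0.01, -0.21, 0.13], "yaw": 1}

```text
time_s: 4.32
tcp_pos: [0.5011, 0.156, 0.2001]
eef_rot: [179.9, -0.0, -92.5]
contact_force: [1.0, 0.0, -1.2]
gripper_width: 0.0455
gripper_force: 20.0
```

Emit:
apply_moves:
  targets:
    - {"dp": [-0.001, -0.03, 0], "yaw": 0.5}
    - {"dp": [-0.002, -0.06, 0], "yaw": 0.5}
    - {"dp": [-0.003, -0.09, 0], "yaw": 0.5}
    - {"dp": [-0.004, -0.12, 0], "yaw": 1}
    - {"dp": [-0.006, -0.15, 0], "yaw": 1}
    - {"dp": [-0.008, -0.18, 0], "yaw": 1}
    - {"dp": [-0.009, -0.21, 0], "yaw": 1}
    - {"dp": [-0.01, -0.24, 0], "yaw": 1.5}
    - {"dp": [-0.012, -0.27, 0], "yaw": 1.5}
    - {"dp": [-0.013, -0.3, 0], "yaw": 1.5}
    - {"dp": [-0.014, -0.33, 0], "yaw": 2}
    - {"dp": [-0.016, -0.36, 0], "yaw": 2}
    - {"dp": [-0.017, -0.39, 0], "yaw": 2.2}
    - {"dp": [-0.018, -0.42, 0], "yaw": 2.4}
    - {"dp": [-0.019, -0.45, 0], "yaw": 2.5}
    - {"dp": [-0.02, -0.475, 0], "yaw": 2.5}
    - {"dp": [-0.021, -0.495, 0], "yaw": 2.5}
    - {"dp": [-0.021, -0.51, 0], "yaw": 2.5}
    - {"dp": [-0.021, -0.519, 0], "yaw": 2.5}
    - {"dp": [-0.021, -0.52, 0], "yaw": 2.5}

```text
time_s: 5.98
tcp_pos: [0.4801, -0.3631, 0.1998]
eef_rot: [179.9, 0.0, -90.1]
contact_force: [0.2, 1.1, -2.5]
gripper_width: 0.046
gripper_force: 20.0
```

```bash
python3 - <<'E'
from h import *
s,c,W=wrist('w2.png'); print(s['tcp_pos'],s['eef_rot'],s['gripper_width'])
Z=W[...,2]; m=(c['range_z']>0)&(Z>.03)&(Z<.042)
for i in range(2):
    R=cv2.minAreaRect((W[m][:,:2]*1000).astype(np.float32)); print(R,m.sum(),np.median(Z[m]))
    m&=cv2.morphologyEx(m.astype(np.uint8),cv2.MORPH_CLOSE,np.ones((3,3)))>0
print(np.percentile(W[m][:,0],[0,1,50,99,100]),np.percentile(W[m][:,1],[0,1,99,100]))
c=dict(np.load('wrist.npz'))
E
```

```text
[ 0.48011063 -0.36312255  0.19979556] [ 1.79926260e+02  2.50069166e-02 -9.00763421e+01] 0.045970246351389334
((607.0087890625, -294.95263671875), (212.3604736328125, 327.0686340332031), 89.7618637084961) 1474 0.03545229566194538
((607.0087890625, -294.95263671875), (212.3604736328125, 327.0686340332031), 89.7618637084961) 1474 0.03545229566194538
[0.44317444 0.44352746 0.49647618 0.76654809 0.77046979] [-0.40054821 -0.40039289 -0.19101716 -0.18809363]
```

View pics/w2.png

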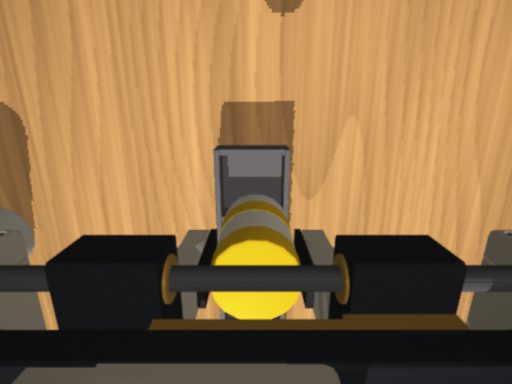

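The wrist view shows the yellow jar held upright above the tray's end cell, whose far wall is at row ~147. The tray outline estimate was spoiled by the mug, so I'll restrict it to the tray.

```bash
python3 - <<'E'
from h import *
s=get_state(); c=dict(np.load('wrist.npz'))
v,u=np.mgrid[0:384,0:512]; d=c['range_z']; P=np.stack([(u-c['cx'])/c['fx']*d,(v-c['cy'])/c['fy']*d,d],-1)
T=c['T_tool_cam']; R=Ro.from_euler('xyz',s['eef_rot'],degrees=True).as_matrix()
W=(P@T[:3,:3].T+T[:3,3])@R.T+s['tcp_pos']; Z=W[...,2]
m=(d>0)&(Z>.032)&(Z<.04)&(W[...,0]<.56)&(v<225)
q=W[m]; print(m.sum(),q.min(0),q.max(0), cv2.minAreaRect((q[:,:2]*1000).astype(np.float32)))
for y0 in(-.39,-.375,-.36,-.34): 
    b=q[abs(q[:,1]-y0)<.006]; print(y0,len(b), b[:,0].min() if len(b) else 0,b[:,0].max() if len(b) else 0)
f=W[(d>0)&(Z<.012)&(Z>.002)&(abs(W[...,0]-.481)<.03)&(v<225)]; print('floor',f[:,0].min(),f[:,0].max(),f[:,1].min(),f[:,1].max(),np.median(f[:,2]))
E
```

```text
1264 [ 0.44341678 -0.39972365  0.03203317] [ 0.52373673 -0.31616796  0.03820804] ((483.58770751953125, -357.93267822265625), (83.55631256103516, 80.31531524658203), 89.97708892822266)
-0.39 319 0.44341677730322065 0.5231907839083522
-0.375 136 0.44408117561466387 0.523736728248094
-0.36 124 0.44363804220901404 0.5234187123398314
-0.34 122 0.4439424369504914 0.5232093427229785
floor 0.4510115128767235 0.510961151732344 -0.525148356155023 -0.32744192456363047 0.005766456919540641
```

Emit:
apply_moves:
  targets:
    - {"dp": [0.003, 0.0025, -0.01], "yaw": 0}
    - {"dp": [0.003, 0.0025, -0.03], "yaw": 0}
    - {"dp": [0.003, 0.0025, -0.055], "yaw": 0}
    - {"dp": [0.003, 0.0025, -0.08], "yaw": 0}
    - {"dp": [0.003, 0.0025, -0.1], "yaw": 0}
    - {"dp": [0.003, 0.0025, -0.115], "yaw": 0}
    - {"dp": [0.003, 0.0025, -0.124], "yaw": 0}
    - {"dp": [0.003, 0.0025, -0.13], "yaw": 0}
    - {"dp": [0.003, 0.0025, -0.134], "yaw": 0}
    - {"dp": [0.003, 0.0025, -0.135], "yaw": 0}
    - {"dp": [0.003, 0.0025, -0.135], "yaw": 0}
    - {"dp": [0.003, 0.0025, -0.135], "yaw": 0}

```text
time_s: 7.03
tcp_pos: [0.4846, -0.3595, 0.0664]
eef_rot: [-179.9, -0.0, -90.0]
contact_force: [-0.3, -0.1, -1.0]
gripper_width: 0.0455
gripper_force: 20.0
```

Emit:
apply_moves:
  targets:
    - {"dp": [0, 0, -0.0005], "yaw": 0}
    - {"dp": [0, 0, -0.001], "yaw": 0}
    - {"dp": [0, 0, -0.001], "yaw": 0}
    - {"dp": [0, 0, -0.001], "yaw": 0}

```text
time_s: 7.37
tcp_pos: [0.4841, -0.3594, 0.0648]
eef_rot: [-180.0, -0.0, -90.0]
contact_force: [1.0, -0.6, -1.5]
gripper_width: 0.0454
gripper_force: 20.0
```

Emit:
apply_moves:
  targets:
    - {"dp": [0, 0, -0.0005], "yaw": 0}
    - {"dp": [0, 0, -0.0005], "yaw": 0}
    - {"dp": [0, 0, -0.0005], "yaw": 0}
    - {"dp": [0, 0, -0.0005], "yaw": 0}
    - {"dp": [0, 0, -0.0005], "yaw": 0}
    - {"dp": [0, 0, -0.0005], "yaw": 0}
    - {"dp": [0, 0, -0.0005], "yaw": 0}
    - {"dp": [0, 0, -0.0005], "yaw": 0}
    - {"dp": [0, 0, 0.01], "yaw": 0}
    - {"dp": [0, 0, 0.03], "yaw": 0}
    - {"dp": [0, 0, 0.06], "yaw": 0}
    - {"dp": [0, 0, 0.09], "yaw": 0}
    - {"dp": [0, 0, 0.115], "yaw": 0}
    - {"dp": [0, 0, 0.125], "yaw": 0}
  grip: -1

```text
time_s: 8.53
tcp_pos: [0.4856, -0.3603, 0.1948]
eef_rot: [-179.7, -0.2, -89.9]
contact_force: [0.3, -0.1, 1.1]
gripper_width: 0.0877
gripper_force: 0.0
```

```bash
python3 - <<'E'
from h import *
s,c,W=wrist('w3.png'); print(s['tcp_pos'],s['gripper_width'])
Z=W[...,2]; m=(c['range_z']>0)&(Z>.074)&(Z<.09)&(abs(W[...,0]-.484)<.04)
n,l,st,ce=cv2.connectedComponentsWithStats(m.astype(np.uint8))
for i in range(1,n):
    if st[i,4]>100:
        q=W[l==i]; (x,y),r_=cv2.minEnclosingCircle((q[:,:2]*1000).astype(np.float32)); print(st[i],round(x,1),round(y,1),round(r_,1),np.median(q[:,2]))
E
```

```text
[ 0.4856245  -0.36025104  0.19477246] 0.08765507990329147
[ 233  174   50   50 1889] 483.8 -359.4 22.8 0.0804704931992389
```

View pics/w3.png

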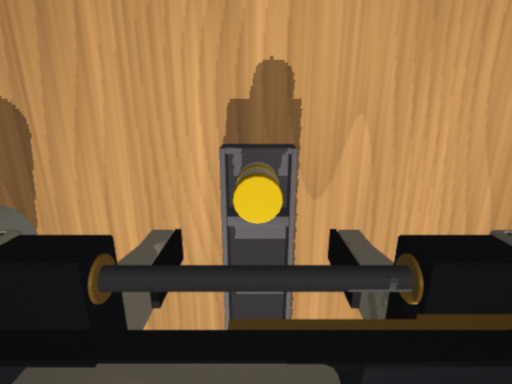

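Yellow is seated: the lid is at (258,197), measured at (0.4838, -0.3594) with top z 0.0805. Next is blue.

Emit:
apply_moves:
  targets:
    - {"dp": [0, 0.015, 0], "yaw": 0}
    - {"dp": [0.001, 0.045, 0], "yaw": 0}
    - {"dp": [0.003, 0.085, 0], "yaw": -0.5}
    - {"dp": [0.004, 0.125, 0], "yaw": -0.5}
    - {"dp": [0.006, 0.165, 0], "yaw": -1}
    - {"dp": [0.007, 0.205, 0], "yaw": -1}
    - {"dp": [0.009, 0.245, 0], "yaw": -1.5}
    - {"dp": [0.01, 0.285, 0], "yaw": -1.5}
    - {"dp": [0.012, 0.325, 0], "yaw": -2}
    - {"dp": [0.013, 0.365, 0], "yaw": -2}
    - {"dp": [0.014, 0.405, 0], "yaw": -2.5}
    - {"dp": [0.016, 0.445, 0], "yaw": -2.5}
    - {"dp": [0.017, 0.485, 0], "yaw": -3}
    - {"dp": [0.018, 0.525, 0], "yaw": -3}
    - {"dp": [0.02, 0.565, 0], "yaw": -3.5}
    - {"dp": [0.021, 0.6, 0], "yaw": -3.5}
    - {"dp": [0.022, 0.625, 0], "yaw": -3.5}
    - {"dp": [0.0225, 0.64, 0], "yaw": -3.5}
    - {"dp": [0.0225, 0.6475, 0], "yaw": -3.5}
    - {"dp": [0.0225, 0.6475, -0.005], "yaw": -3.5}

```text
time_s: 10.25
tcp_pos: [0.5069, 0.2893, 0.185]
eef_rot: [-180.0, 0.0, -93.4]
contact_force: [1.5, -0.1, -0.2]
gripper_width: 0.0875
gripper_force: 0.0
```

Emit:
apply_moves:
  targets:
    - {"dp": [0, 0, -0.015], "yaw": 0}
    - {"dp": [0, 0, -0.035], "yaw": 0}
    - {"dp": [0, 0, -0.06], "yaw": 0}
    - {"dp": [0, 0, -0.085], "yaw": 0}
    - {"dp": [0, 0, -0.1], "yaw": 0}
    - {"dp": [0, 0, -0.11], "yaw": 0}
    - {"dp": [0, 0, -0.114], "yaw": 0}
    - {"dp": [0, 0, -0.114], "yaw": 0}
    - {"dp": [0, 0, -0.114], "yaw": 0}

```text
time_s: 11.0
tcp_pos: [0.5071, 0.288, 0.0713]
eef_rot: [-180.0, 0.0, -93.5]
contact_force: [1.3, 0.3, -1.5]
gripper_width: 0.0872
gripper_force: 0.0
```

Emit:
apply_moves:
  targets:
    - {"dp": [0, 0, 0], "yaw": 0}
    - {"dp": [0, 0, 0], "yaw": 0}
    - {"dp": [0, 0, 0], "yaw": 0}
    - {"dp": [0, 0, 0], "yaw": 0}
    - {"dp": [0, 0, 0], "yaw": 0}
    - {"dp": [0, 0, 0], "yaw": 0}
    - {"dp": [0, 0, 0], "yaw": 0}
    - {"dp": [0, 0, 0], "yaw": 0}
    - {"dp": [0, 0, 0], "yaw": 0}
    - {"dp": [0, 0, 0], "yaw": 0}
  grip: 1
  squeeze: 20

```text
time_s: 11.83
tcp_pos: [0.5066, 0.2882, 0.0706]
eef_rot: [-180.0, 0.0, -93.5]
contact_force: [-0.4, 0.5, 1.5]
gripper_width: 0.0455
gripper_force: 20.0
```

Emit:
apply_moves:
  targets:
    - {"dp": [0, 0, 0.005], "yaw": 0}
    - {"dp": [0, 0, 0.015], "yaw": 0}
    - {"dp": [0, 0, 0.035], "yaw": 0}
    - {"dp": [0, 0, 0.06], "yaw": 0}
    - {"dp": [0, 0, 0.085], "yaw": 0}
    - {"dp": [0, 0, 0.11], "yaw": 0}
    - {"dp": [0, -0.005, 0.125], "yaw": 0}
    - {"dp": [0, -0.015, 0.13], "yaw": 0}
    - {"dp": [0, -0.035, 0.13], "yaw": 0}
    - {"dp": [-0.002, -0.06, 0.13], "yaw": 0.5}
    - {"dp": [-0.003, -0.09, 0.13], "yaw": 0.5}
    - {"dp": [-0.004, -0.12, 0.13], "yaw": 1}
    - {"dp": [-0.005, -0.15, 0.13], "yaw": 1}
    - {"dp": [-0.006, -0.18, 0.13], "yaw": 1}
    - {"dp": [-0.008, -0.21, 0.13], "yaw": 1}

```text
time_s: 13.08
tcp_pos: [0.4976, 0.0761, 0.2002]
eef_rot: [180.0, -0.0, -92.5]
contact_force: [0.6, 0.2, -1.3]
gripper_width: 0.0456
gripper_force: 20.0
```

Emit:
apply_moves:
  targets:
    - {"dp": [-0.001, -0.03, 0], "yaw": 0.5}
    - {"dp": [-0.002, -0.06, 0], "yaw": 0.5}
    - {"dp": [-0.003, -0.09, 0], "yaw": 0.5}
    - {"dp": [-0.005, -0.12, 0], "yaw": 1}
    - {"dp": [-0.006, -0.15, 0], "yaw": 1}
    - {"dp": [-0.007, -0.18, 0], "yaw": 1}
    - {"dp": [-0.008, -0.21, 0], "yaw": 1}
    - {"dp": [-0.01, -0.24, 0], "yaw": 1.5}
    - {"dp": [-0.011, -0.27, 0], "yaw": 1.5}
    - {"dp": [-0.012, -0.295, 0], "yaw": 2}
    - {"dp": [-0.013, -0.315, 0], "yaw": 2}
    - {"dp": [-0.014, -0.333, 0], "yaw": 2.5}
    - {"dp": [-0.0145, -0.347, 0], "yaw": 2.5}
    - {"dp": [-0.0145, -0.355, 0], "yaw": 2.5}
    - {"dp": [-0.0145, -0.358, 0], "yaw": 2.5}
    - {"dp": [-0.0145, -0.358, 0], "yaw": 2.5}
    - {"dp": [-0.0145, -0.358, -0.01], "yaw": 2.5}

```text
time_s: 14.5
tcp_pos: [0.485, -0.2799, 0.1919]
eef_rot: [-179.8, -0.1, -90.0]
contact_force: [1.1, -0.4, -1.1]
gripper_width: 0.0459
gripper_force: 20.0
```

Emit:
apply_moves:
  targets:
    - {"dp": [0, 0, -0.02], "yaw": 0}
    - {"dp": [0, 0, -0.045], "yaw": 0}
    - {"dp": [0, 0, -0.07], "yaw": 0}
    - {"dp": [0, 0, -0.09], "yaw": 0}
    - {"dp": [0, 0, -0.105], "yaw": 0}
    - {"dp": [0, 0, -0.115], "yaw": 0}
    - {"dp": [0, 0, -0.121], "yaw": 0}
    - {"dp": [0, 0, -0.124], "yaw": 0}
    - {"dp": [0, 0, -0.126], "yaw": 0}
    - {"dp": [0, 0, -0.1265], "yaw": 0}
    - {"dp": [0, 0, -0.1265], "yaw": 0}
    - {"dp": [0, 0, -0.1265], "yaw": 0}
    - {"dp": [0, 0, -0.1265], "yaw": 0}

```text
time_s: 15.58
tcp_pos: [0.4844, -0.2799, 0.0646]
eef_rot: [-179.9, -0.0, -90.0]
contact_force: [-0.3, 0.1, 0.7]
gripper_width: 0.0458
gripper_force: 20.0
```

Emit:
apply_moves:
  targets:
    - {"dp": [0, 0, 0], "yaw": 0}
    - {"dp": [0, 0, 0], "yaw": 0}
    - {"dp": [0, 0, 0], "yaw": 0}
    - {"dp": [0, 0, 0], "yaw": 0}
    - {"dp": [0, 0, 0], "yaw": 0}
    - {"dp": [0, 0, 0], "yaw": 0}
    - {"dp": [0, 0, 0], "yaw": 0}
    - {"dp": [0, 0, 0], "yaw": 0}
    - {"dp": [0, 0, 0.01], "yaw": 0}
    - {"dp": [0, 0, 0.03], "yaw": 0}
    - {"dp": [0, 0, 0.06], "yaw": 0}
    - {"dp": [0, 0, 0.09], "yaw": 0}
    - {"dp": [0, 0, 0.115], "yaw": 0}
    - {"dp": [0, 0, 0.125], "yaw": 0}
  grip: -1

```text
time_s: 16.75
tcp_pos: [0.4857, -0.2805, 0.1939]
eef_rot: [-179.7, -0.1, -89.9]
contact_force: [1.1, 0.5, 0.8]
gripper_width: 0.0878
gripper_force: 0.0
```

Emit:
apply_moves:
  targets:
    - {"dp": [0, 0.015, 0], "yaw": 0}
    - {"dp": [0.001, 0.045, 0], "yaw": 0}
    - {"dp": [0.003, 0.085, 0], "yaw": -0.5}
    - {"dp": [0.004, 0.125, 0], "yaw": -1}
    - {"dp": [0.006, 0.165, 0], "yaw": -1}
    - {"dp": [0.007, 0.205, 0], "yaw": -1.5}
    - {"dp": [0.009, 0.245, 0], "yaw": -1.5}
    - {"dp": [0.01, 0.285, 0], "yaw": -2}
    - {"dp": [0.011, 0.325, 0], "yaw": -2.5}
    - {"dp": [0.012, 0.365, 0], "yaw": -3}
    - {"dp": [0.014, 0.405, 0], "yaw": -3.5}
    - {"dp": [0.015, 0.44, 0], "yaw": -3.5}
    - {"dp": [0.016, 0.465, 0], "yaw": -3.5}
    - {"dp": [0.016, 0.481, 0], "yaw": -3.5}
    - {"dp": [0.016, 0.4895, 0], "yaw": -3.5}
    - {"dp": [0.016, 0.4895, 0], "yaw": -3.5}
    - {"dp": [0.016, 0.4895, 0], "yaw": -3.5}

```text
time_s: 18.17
tcp_pos: [0.4999, 0.2091, 0.1889]
eef_rot: [180.0, -0.0, -93.5]
contact_force: [0.7, 0.6, -1.3]
gripper_width: 0.0876
gripper_force: 0.0
```

```bash
cat > look.py <<'E'
from h import *
import sys
s,c,W=wrist(sys.argv[1]); print(s['tcp_pos'],s['eef_rot'])
Z=W[...,2]; m=(c['range_z']>0)&(Z>.074)&(Z<.1)&(abs(W[...,0]-.49)<.06)
n,l,st,ce=cv2.connectedComponentsWithStats(m.astype(np.uint8))
for i in range(1,n):
    if st[i,4]>300:
        q=W[l==i]; (x,y),r_=cv2.minEnclosingCircle((q[:,:2]*1000).astype(np.float32)); print(st[i],c['image'][l==i].mean(0).round(),round(x,1),round(y,1),round(r_,1),np.median(q[:,2]))
E
python3 look.py w4.png
```

```text
[0.49985304 0.20909157 0.18894113] [ 1.79969395e+02 -2.78965978e-02 -9.34620098e+01]
[ 229   70   58   61 2740] [26. 24. 25.] 492.6 124.9 22.9 0.08649297605959863
[ 229  176   52   52 2128] [ 34. 120.  52.] 500.3 209.9 22.8 0.08646380916166112
```

Emit:
apply_moves:
  targets:
    - {"dp": [0, 0, -0.015], "yaw": 0}
    - {"dp": [0, 0, -0.035], "yaw": 0}
    - {"dp": [0, 0, -0.06], "yaw": 0}
    - {"dp": [0, 0, -0.085], "yaw": 0}
    - {"dp": [0, 0, -0.105], "yaw": 0}
    - {"dp": [0, 0, -0.115], "yaw": 0}
    - {"dp": [0, 0, -0.1185], "yaw": 0}
    - {"dp": [0, 0, -0.1185], "yaw": 0}
    - {"dp": [0, 0, -0.1185], "yaw": 0}

```text
time_s: 18.97
tcp_pos: [0.5008, 0.2096, 0.0716]
eef_rot: [-179.9, 0.0, -93.5]
contact_force: [-0.4, -0.9, 0.1]
gripper_width: 0.0873
gripper_force: 0.0
```

Emit:
apply_moves:
  targets:
    - {"dp": [0, 0, 0], "yaw": 0}
    - {"dp": [0, 0, 0], "yaw": 0}
    - {"dp": [0, 0, 0], "yaw": 0}
    - {"dp": [0, 0, 0], "yaw": 0}
    - {"dp": [0, 0, 0], "yaw": 0}
    - {"dp": [0, 0, 0], "yaw": 0}
    - {"dp": [0, 0, 0], "yaw": 0}
    - {"dp": [0, 0, 0], "yaw": 0}
    - {"dp": [0, 0, 0], "yaw": 0}
    - {"dp": [0, 0, 0], "yaw": 0}
  grip: 1
  squeeze: 20

```text
time_s: 19.8
tcp_pos: [0.5001, 0.2097, 0.0706]
eef_rot: [-180.0, 0.0, -93.5]
contact_force: [-0.6, 0.1, 1.2]
gripper_width: 0.0455
gripper_force: 20.0
```

Emit:
apply_moves:
  targets:
    - {"dp": [0, 0, 0.005], "yaw": 0}
    - {"dp": [0, 0, 0.015], "yaw": 0}
    - {"dp": [0, 0, 0.035], "yaw": 0}
    - {"dp": [0, 0, 0.06], "yaw": 0}
    - {"dp": [0, 0, 0.085], "yaw": 0}
    - {"dp": [0, 0, 0.11], "yaw": 0}
    - {"dp": [0, 0, 0.125], "yaw": 0}
    - {"dp": [0, -0.005, 0.13], "yaw": 0}
    - {"dp": [0, -0.02, 0.13], "yaw": 0}
    - {"dp": [-0.002, -0.045, 0.13], "yaw": 0.5}
    - {"dp": [-0.003, -0.075, 0.13], "yaw": 0.5}
    - {"dp": [-0.004, -0.105, 0.13], "yaw": 1}
    - {"dp": [-0.005, -0.135, 0.13], "yaw": 1}

```text
time_s: 20.88
tcp_pos: [0.4937, 0.0723, 0.1994]
eef_rot: [179.9, -0.1, -92.4]
contact_force: [0.6, -0.1, -0.7]
gripper_width: 0.0454
gripper_force: 20.0
```

Remaining: (-0.011, -0.2745), yaw +2.5.

Emit:
apply_moves:
  targets:
    - {"dp": [-0.001, -0.03, 0], "yaw": 0.5}
    - {"dp": [-0.002, -0.06, 0], "yaw": 0.5}
    - {"dp": [-0.004, -0.09, 0], "yaw": 1}
    - {"dp": [-0.005, -0.12, 0], "yaw": 1}
    - {"dp": [-0.006, -0.15, 0], "yaw": 1.5}
    - {"dp": [-0.007, -0.18, 0], "yaw": 1.5}
    - {"dp": [-0.009, -0.21, 0], "yaw": 2}
    - {"dp": [-0.01, -0.235, 0], "yaw": 2.5}
    - {"dp": [-0.011, -0.253, 0], "yaw": 2.5}
    - {"dp": [-0.011, -0.266, 0], "yaw": 2.5}
    - {"dp": [-0.011, -0.273, 0], "yaw": 2.5}
    - {"dp": [-0.011, -0.2745, 0], "yaw": 2.5}
    - {"dp": [-0.011, -0.2745, 0], "yaw": 2.5}
    - {"dp": [-0.011, -0.2745, -0.01], "yaw": 2.5}

```text
time_s: 22.05
tcp_pos: [0.4849, -0.1997, 0.1916]
eef_rot: [-179.8, -0.0, -89.9]
contact_force: [0.5, 0.0, -1.1]
gripper_width: 0.0458
gripper_force: 20.0
```

Emit:
apply_moves:
  targets:
    - {"dp": [0, 0, -0.02], "yaw": 0}
    - {"dp": [0, 0, -0.045], "yaw": 0}
    - {"dp": [0, 0, -0.07], "yaw": 0}
    - {"dp": [0, 0, -0.09], "yaw": 0}
    - {"dp": [0, 0, -0.105], "yaw": 0}
    - {"dp": [0, 0, -0.115], "yaw": 0}
    - {"dp": [0, 0, -0.121], "yaw": 0}
    - {"dp": [0, 0, -0.124], "yaw": 0}
    - {"dp": [0, 0, -0.126], "yaw": 0}
    - {"dp": [0, 0, -0.1265], "yaw": 0}
    - {"dp": [0, 0, -0.1265], "yaw": 0}
    - {"dp": [0, 0, -0.1265], "yaw": 0}
    - {"dp": [0, 0, -0.1265], "yaw": 0}

```text
time_s: 23.13
tcp_pos: [0.4845, -0.1999, 0.0646]
eef_rot: [-179.9, -0.0, -90.0]
contact_force: [0.4, 0.5, 1.3]
gripper_width: 0.0455
gripper_force: 20.0
```

Release, then black at (0.4925, 0.125): dp (+0.0085, +0.325), yaw -3.5.

Emit:
apply_moves:
  targets:
    - {"dp": [0, 0, 0], "yaw": 0}
    - {"dp": [0, 0, 0], "yaw": 0}
    - {"dp": [0, 0, 0], "yaw": 0}
    - {"dp": [0, 0, 0], "yaw": 0}
    - {"dp": [0, 0, 0], "yaw": 0}
    - {"dp": [0, 0, 0], "yaw": 0}
    - {"dp": [0, 0, 0], "yaw": 0}
    - {"dp": [0, 0, 0], "yaw": 0}
    - {"dp": [0, 0, 0.01], "yaw": 0}
    - {"dp": [0, 0, 0.03], "yaw": 0}
    - {"dp": [0, 0, 0.06], "yaw": 0}
    - {"dp": [0, 0, 0.09], "yaw": 0}
    - {"dp": [0, 0, 0.115], "yaw": 0}
    - {"dp": [0, 0, 0.125], "yaw": 0}
  grip: -1

```text
time_s: 24.3
tcp_pos: [0.4857, -0.2002, 0.1938]
eef_rot: [-179.7, -0.1, -89.9]
contact_force: [1.2, -0.1, 0.1]
gripper_width: 0.0876
gripper_force: 0.0
```

Emit:
apply_moves:
  targets:
    - {"dp": [0, 0.015, 0], "yaw": 0}
    - {"dp": [0.001, 0.045, 0], "yaw": -0.5}
    - {"dp": [0.002, 0.08, 0], "yaw": -1}
    - {"dp": [0.003, 0.115, 0], "yaw": -1}
    - {"dp": [0.004, 0.15, 0], "yaw": -1.5}
    - {"dp": [0.005, 0.185, 0], "yaw": -2}
    - {"dp": [0.006, 0.22, 0], "yaw": -2.5}
    - {"dp": [0.007, 0.255, 0], "yaw": -3}
    - {"dp": [0.008, 0.285, 0], "yaw": -3.5}
    - {"dp": [0.0085, 0.306, 0], "yaw": -3.5}
    - {"dp": [0.0085, 0.32, 0], "yaw": -3.5}
    - {"dp": [0.0085, 0.325, 0], "yaw": -3.5}
    - {"dp": [0.0085, 0.325, 0], "yaw": -3.5}

```text
time_s: 25.38
tcp_pos: [0.4925, 0.1257, 0.189]
eef_rot: [180.0, -0.0, -93.4]
contact_force: [0.1, 0.4, -1.2]
gripper_width: 0.0881
gripper_force: 0.0
```

Emit:
apply_moves:
  targets:
    - {"dp": [0, 0, -0.015], "yaw": 0}
    - {"dp": [0, 0, -0.035], "yaw": 0}
    - {"dp": [0, 0, -0.06], "yaw": 0}
    - {"dp": [0, 0, -0.085], "yaw": 0}
    - {"dp": [0, 0, -0.105], "yaw": 0}
    - {"dp": [0, 0, -0.115], "yaw": 0}
    - {"dp": [0, 0, -0.1185], "yaw": 0}
    - {"dp": [0, 0, -0.1185], "yaw": 0}
    - {"dp": [0, 0, -0.1185], "yaw": 0}

```text
time_s: 26.13
tcp_pos: [0.4932, 0.125, 0.0714]
eef_rot: [-179.9, 0.0, -93.5]
contact_force: [0.1, 0.1, 0.6]
gripper_width: 0.0875
gripper_force: 0.0
```

Emit:
apply_moves:
  targets:
    - {"dp": [0, 0, 0], "yaw": 0}
    - {"dp": [0, 0, 0], "yaw": 0}
    - {"dp": [0, 0, 0], "yaw": 0}
    - {"dp": [0, 0, 0], "yaw": 0}
    - {"dp": [0, 0, 0], "yaw": 0}
    - {"dp": [0, 0, 0], "yaw": 0}
    - {"dp": [0, 0, 0], "yaw": 0}
    - {"dp": [0, 0, 0], "yaw": 0}
    - {"dp": [0, 0, 0], "yaw": 0}
    - {"dp": [0, 0, 0], "yaw": 0}
  grip: 1
  squeeze: 20

```text
time_s: 26.97
tcp_pos: [0.4927, 0.1252, 0.0706]
eef_rot: [-180.0, 0.0, -93.5]
contact_force: [-0.9, 0.6, 1.6]
gripper_width: 0.0459
gripper_force: 20.0
```

To (0.484, -0.120): dp (-0.0085, -0.245), yaw +3.5.

Emit:
apply_moves:
  targets:
    - {"dp": [0, 0, 0.005], "yaw": 0}
    - {"dp": [0, 0, 0.015], "yaw": 0}
    - {"dp": [0, 0, 0.035], "yaw": 0}
    - {"dp": [0, 0, 0.06], "yaw": 0}
    - {"dp": [0, 0, 0.085], "yaw": 0}
    - {"dp": [0, 0, 0.11], "yaw": 0}
    - {"dp": [0, 0, 0.125], "yaw": 0}
    - {"dp": [0, -0.005, 0.13], "yaw": 0}
    - {"dp": [-0.001, -0.02, 0.13], "yaw": 0.5}
    - {"dp": [-0.002, -0.045, 0.13], "yaw": 0.5}
    - {"dp": [-0.003, -0.075, 0.13], "yaw": 1}
    - {"dp": [-0.004, -0.105, 0.13], "yaw": 1.5}
    - {"dp": [-0.005, -0.135, 0.13], "yaw": 2}
    - {"dp": [-0.006, -0.165, 0.13], "yaw": 2.5}
    - {"dp": [-0.007, -0.195, 0.13], "yaw": 3}
    - {"dp": [-0.008, -0.22, 0.13], "yaw": 3.5}
    - {"dp": [-0.0085, -0.236, 0.13], "yaw": 3.5}
    - {"dp": [-0.0085, -0.244, 0.13], "yaw": 3.5}
    - {"dp": [-0.0085, -0.245, 0.13], "yaw": 3.5}
    - {"dp": [-0.0085, -0.245, 0.12], "yaw": 3.5}

```text
time_s: 28.63
tcp_pos: [0.4849, -0.1202, 0.1916]
eef_rot: [-179.9, -0.0, -90.0]
contact_force: [0.2, -0.6, -1.6]
gripper_width: 0.0455
gripper_force: 20.0
```

Emit:
apply_moves:
  targets:
    - {"dp": [0, 0, -0.02], "yaw": 0}
    - {"dp": [0, 0, -0.045], "yaw": 0}
    - {"dp": [0, 0, -0.07], "yaw": 0}
    - {"dp": [0, 0, -0.09], "yaw": 0}
    - {"dp": [0, 0, -0.105], "yaw": 0}
    - {"dp": [0, 0, -0.115], "yaw": 0}
    - {"dp": [0, 0, -0.121], "yaw": 0}
    - {"dp": [0, 0, -0.124], "yaw": 0}
    - {"dp": [0, 0, -0.126], "yaw": 0}
    - {"dp": [0, 0, -0.1265], "yaw": 0}
    - {"dp": [0, 0, -0.1265], "yaw": 0}
    - {"dp": [0, 0, -0.1265], "yaw": 0}
    - {"dp": [0, 0, -0.1265], "yaw": 0}

```text
time_s: 29.72
tcp_pos: [0.4846, -0.1196, 0.0647]
eef_rot: [-179.9, 0.0, -90.0]
contact_force: [0.3, 0.9, 2.1]
gripper_width: 0.0455
gripper_force: 20.0
```

Emit:
apply_moves:
  targets:
    - {"dp": [0, 0, 0], "yaw": 0}
    - {"dp": [0, 0, 0], "yaw": 0}
    - {"dp": [0, 0, 0], "yaw": 0}
    - {"dp": [0, 0, 0], "yaw": 0}
    - {"dp": [0, 0, 0], "yaw": 0}
    - {"dp": [0, 0, 0], "yaw": 0}
    - {"dp": [0, 0, 0], "yaw": 0}
    - {"dp": [0, 0, 0], "yaw": 0}
    - {"dp": [0, 0, 0.01], "yaw": 0}
    - {"dp": [0, 0, 0.03], "yaw": 0}
    - {"dp": [0, 0, 0.06], "yaw": 0}
    - {"dp": [0, 0, 0.09], "yaw": 0}
    - {"dp": [0, 0.02, 0.12], "yaw": 0}
    - {"dp": [0, 0.05, 0.15], "yaw": 0}
    - {"dp": [0, 0.08, 0.17], "yaw": 0}
    - {"dp": [0, 0.09, 0.18], "yaw": 0}
    - {"dp": [0, 0.09, 0.18], "yaw": 0}
    - {"dp": [0, 0.09, 0.18], "yaw": 0}
  grip: -1

```text
time_s: 31.22
tcp_pos: [0.484, -0.0294, 0.2441]
eef_rot: [-180.0, 0.0, -89.9]
contact_force: [-0.6, 0.1, -1.7]
gripper_width: 0.088
gripper_force: 0.0
```

```bash
python3 look.py w5.png
```

```text
[ 0.48398963 -0.02940677  0.24406229] [-1.79966199e+02  2.97408570e-02 -8.98809974e+01]
[ 230    0   51   33 1299] [ 34. 128.  55.] 484.5 -197.2 22.8 0.08036399902593713
[ 232   70   47   50 1765] [25. 24. 25.] 484.3 -119.7 22.9 0.08048928568539168
```

View pics/w5.png

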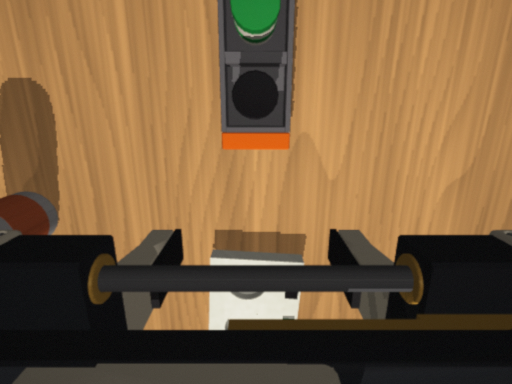

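Black at (255,95) is seated (top z 0.0805), and green at (256,10) is cut by the image edge. I'll take one overall check.

```bash
python3 - <<'E'
from h import *
c=cap('top'); W=world(c); Z=W[...,2]
cv2.imwrite('pics/top1.png',cv2.resize(c['image'][170:260,280:460,::-1],(800,400),interpolation=cv2.INTER_CUBIC))
m=(c['range_z']>0)&(Z>.07)&(Z<.09)&(W[...,1]<-.05)&(abs(W[...,0]-.48)<.05)
n,l,st,ce=cv2.connectedComponentsWithStats(m.astype(np.uint8))
for i in range(1,n):
    if st[i,4]>50:
        q=W[l==i]; print((q.mean(0)*1000).round(1),c['image'][l==i].mean(0).round(),st[i,4])
E
```

```text
[ 481.5 -121.7   79.9] [35. 34. 35.] 277
[ 481.4 -200.6   79.7] [ 61. 132.  76.] 278
[ 481.2 -280.7   79.5] [ 43.  77. 143.] 282
[ 480.8 -360.    79.3] [141. 120.  54.] 289
```

View pics/top1.png

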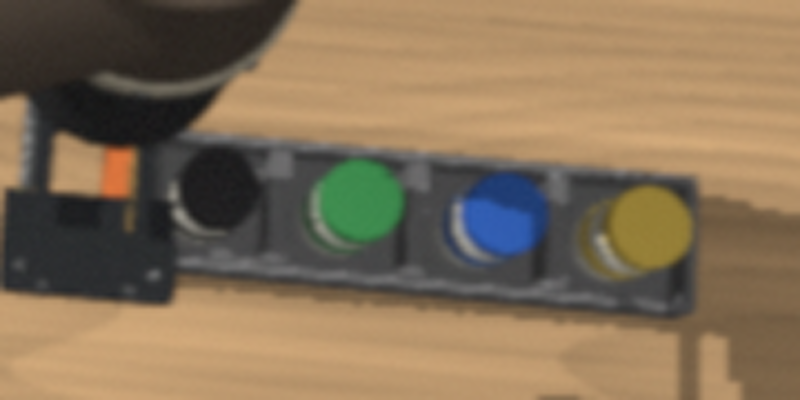

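All four jars stand seated in reverse order: black (218,190) beside the orange end, then green (360,200), blue (505,215) and yellow (650,228). I'm handing the job in.

```bash
python3 -c "
from plant import r
print(r.close_job())"
```

```text
the job is handed in; nothing more can be done
None
```

The four jars are in the tray in reverse order (black nearest the orange end, then green, blue, yellow), upright on the cell floors and about centred by the last camera check; I handed the job in at about 31 s and no verdict came back.

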